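# Rolling pin out of the short drawer, ready over the slab

## Task

Pull the drawer out to its stop and take out the rolling pin: the drawer opens less far than the pin is long, so tip up the pin's end that lies behind the drawer front and draw it out slantwise over the drawer front, leaving the other two utensils in the drawer. Then carry it to the marble pastry slab and finish still holding it there, level and clear above the slab with its middle over the middle of the slab, with the drawer left open and nothing else on the worktop pushed about.

Things in the scene. Friction and masses are not known exactly. Their poses are not given: they have to be found in the camera images.
- cabinet: Cream drawer unit with a wooden top, fixed, on the left: 344 mm wide, 425 mm deep, top at 156 mm, underside of its top board at 140 mm; two white ramekins stacked at its back. Its drawer front faces the robot's right (-y). Origin: on the worktop in the plane of the carcass front, mid-width. x points into the carcass (world +y, within 0.2 rad), y along its width (world -x), z up.
- drawer (a joint): How far the drawer is out, m: 0 shut (starts up to 0.02), stop at 0.25. Slides along the cabinet's -x, about 3 N friction, stays where left. Inside 280 mm wide, 390 mm long, floor 47 mm above the worktop, sides up to 109 mm; front board 18 mm thick (inner face in the cabinet's x = 0 plane when shut), top edge at 152 mm.
- drawer_handle (a point): Middle of the drawer's dark bar handle: bar 10 mm thick, 130 mm long along the cabinet's y, its axis 40 mm in front of the drawer front and 124 mm above the worktop; it is carried by two 8 mm stems 50 mm either side of the middle. Axes as the cabinet's.
- drawer_front_edge (a point): Middle of the upper edge of the drawer's front board, 152 mm above the worktop, in the middle of its 18 mm thickness. Axes as the cabinet's.
- pin: Beech rolling pin, 360 mm long, about 0.3 kg: barrel 220 mm long, 42 mm thick; 70 mm handles, 24 mm thick. It lies on the drawer floor along the drawer, from mid-width to 75 mm off it (cabinet -y side), its axis 68 mm above the worktop. Origin: its middle, on its axis; x along it, into the carcass; y, z turn as it rolls. It rides with the drawer but may slip in it up to 25 mm.
- pin_front (a point): Tip of the pin's handle next to the drawer front, on its axis.
- pin_back (a point): Tip of the pin's other handle, on its axis; still about 130 mm inside the carcass, under the top board, when the drawer is at its stop.
- brush: Pastry brush, about 200 mm long, lying in the drawer along its side wall nearer the robot. To stay in the drawer.
- spoon: Flat wooden spoon, 265 mm long, 36 mm wide, lying in the drawer between the brush and the pin, its middle about 78 mm to the cabinet's +y of the drawer's middle. To stay in the drawer.
- board: White marble pastry slab, fixed, 300 mm (its x) by 400 mm (its y), 18 mm thick, flat on the worktop to the robot's right. Origin: middle of its underside.
- canister: White canister with wooden lid, 76 mm across, 130 mm tall, loose. Origin: middle of its underside.
- mill_a: Dark wooden pepper mill, 54 mm across, 165 mm tall, loose. Origin: middle of its underside.
- mill_b: Black salt mill, 54 mm across, 165 mm tall, loose. Origin: middle of its underside.
- cutter: Steel ring cutter, 72 mm across, 35 mm tall, loose. Origin: middle of its underside.

How it is judged:
By the outcome, as a careful person would: the job done as asked, in the order asked, and still so for the second after the job is handed in, while the arm keeps its last pose, push and grip.
It also fails if it takes over 58 s, if anything falls off the work surface, if the arm or the gripper's body presses on something with over 40 N, if the wrist force passes 120 N, or if a joint passes its speed limit or range.

## Robot

A 7-joint arm with a two-finger parallel gripper is mounted at the origin on the work surface. World frame = base frame: x ahead of the robot, y to its left, z up, the work surface at z = 0. Lengths are in m, angles in rad, forces in N, time in s.
With the tool pointing down it reaches from about 0.375 to 0.925 m from the base axis. Payload 3.1 kg.
Tool frame: the origin (TCP) lies between the finger pads; the fingertips stand 19 mm ahead of it and the grasp point (between the pads) is the TCP; z points along the fingers, y is the direction in which the jaws open and shut (so a half turn about z gives the same grasp; the last joint's range is limited). The gripper opens to 85 mm and grips with 20 to 120 N. Pads are 22 mm wide; open, the fingers measure 114 mm over their backs; the gripper's body (76 mm by 85 mm) begins 54 mm behind the grasp point. The pads swing forward as they close: fully open they stand 13 mm farther back than shut.
Start: joints at [1.083, 0.383, 0.044, 1.598, -0.018, 1.161, -0.05], TCP at [0.247, -0.601, 0.25] pointing down, gripper open.
Joint ranges: [-2.61, 2.61], [-0.41, 2.15], [-1.48, 1.57], [0, 2.5], [-1.57, 4.71], [0.05, 1.97], [-2.85, 2.85]. Speed limits (rad/s): [2.79, 2.79, 3.14, 3.14, 3.14, 3.14, 3.14].

## Interface

Orientations are given as a unit quaternion [x, y, z, w].
In Python, from bench import move_ptp, movel, move_j, move_gripper, pause, inverse_kinematics, read_camera, camera_params, MotionError, sign_off, look_for, tip_of, read_time_s, read_qpos, read_joint_vel, read_effort, read_eef_pos, read_tcp_rot, read_ft_force, read_ft_torque, read_finger_gap gives the robot as it stands. Calls block until the motion is done:
- move_ptp(position, orientation): joint-space move of the TCP to a pose.
- movel(position, orientation=None, speed=0.15): straight line of the TCP; orientation=None keeps the orientation; speed is the mean speed in m/s.
- move_j(angles): joint-space move.
- move_gripper(opening, effort=None): finger opening in m; effort is the grip in N (None keeps the last); returns when the fingers have stopped.
- pause(seconds).
- inverse_kinematics(position, orientation): joint angles nearest the present ones, or None.
- read_camera(name): name is "scene" or "top" or "wrist"; returns the picture (480x640x3 uint8, red, green, blue); there is no depth.
- camera_params(name): a dict with "K" (3x3 intrinsics, pixels), "camera_from_world" (4x4, takes a point from world to camera coordinates). Camera axes: x right, y down, z forward; pixel columns grow to the right and rows downward; lengths in m; the calibration is good to about 2 mm. A picture is of the moment at which its call begins: read the wrist's pose just before it. camera_params takes no time and is no camera call; for the wrist camera it gives the pose at the moment of the call.
A pose or a line that the arm cannot do raises MotionError and nothing moves.
- sign_off(): hands the job in, once; it reports no verdict.
Trained networks look in the newest picture that a camera, given by its name, has taken for a name from the list of things; names that differ only in an ending like _2 or _b are one class to them, and where a whole thing is asked for, a point or a joint stands for the part that bears it (a point fixed in the world has none). Each returns a list of dicts, best first, with "confidence" (0 to 1); they miss things now and then, are a little off and sometimes report something else, mostly with a low value. They report only what shows in the picture. A call takes as long as a camera call.
- look_for(camera, name): "at" ([column, row] in pixels, amid what is visible of it).
- tip_of(camera, name): "at" ([column, row] in pixels: a listed point, or the origin of a listed thing).
Readings, each from a call of its own:
- read_time_s(): time.
- read_qpos(): joint angles.
- read_joint_vel(): joint speeds.
- read_effort(): joint torques, N m.
- read_eef_pos(): TCP position.
- read_tcp_rot(): TCP orientation.
- read_ft_force(): force on the tool from outside, world axes, zero at the start.
- read_ft_torque(): the same for the moment, N m.
- read_finger_gap(): finger opening in m.
Only numpy, scipy, OpenCV 4.12 (cv2) and the standard library are available. Lean on these libraries where they do the work, as an engineer would, in place of code of your own. Each camera call takes 0.05 s, during which the arm holds its last target. There are 200 camera calls.

## Working session

There is one attempt and no reset: what is moved stays moved. The work goes in short steps, each a Python script; the robot and the scene stay as the last script left them, time stands still between calls to the robot, and variables do not carry over. Pictures are saved under pics/ and viewed, about 8 in all and at most 12, crops included, and the job is handed in when it is done.

```bash
mkdir -p pics; ls; cat > h.py <<'E'
import numpy as np, cv2
from bench import *
from scipy.spatial.transform import Rotation as R
def save(cam,name):
    im=read_camera(cam); cv2.imwrite(f'pics/{name}.png',im[:,:,::-1]); return im
def ray(cam,px,P=None):
    P=P or camera_params(cam); K=np.array(P['K']);T=np.array(P['camera_from_world'])
    d=T[:3,:3].T@np.linalg.inv(K)@np.array([px[0],px[1],1.]); return -T[:3,:3].T@T[:3,3],d
def at_z(cam,px,z,P=None):
    o,d=ray(cam,px,P); return o+d*(z-o[2])/d[2]
def proj(cam,p,P=None):
    P=P or camera_params(cam); T=np.array(P['camera_from_world']); c=T[:3,:3]@np.array(p)+T[:3,3]
    u=np.array(P['K'])@c; return u[:2]/u[2]
def quat(z,y):
    z=np.array(z,float);z/=np.linalg.norm(z);y=np.array(y,float);y-=z*(y@z);y/=np.linalg.norm(y)
    return R.from_matrix(np.c_[np.cross(y,z),y,z]).as_quat()
E
python3 - <<'E'
from h import *
a=save('scene','s0');b=save('top','t0')
cv2.imwrite('pics/both.png',cv2.resize(np.vstack([a,b])[:,:,::-1],(400,600)) if 0 else np.hstack([cv2.resize(a,(400,300)),cv2.resize(b,(400,300))])[:,:,::-1])
print(read_time_s(),read_tcp_rot(),read_qpos())
hz={'drawer_handle':.124,'drawer_front_edge':.152,'cabinet':0,'pin':.068,'pin_front':.068,'board':0,'canister':0,'mill_a':0,'mill_b':0,'cutter':0}
for c in('scene','top'):
  o,_=ray(c,[320,240]);print(c,o.round(3))
  for n,z in hz.items():
    for d in tip_of(c,n)[:3]: print(c,n,np.round(d['at'],1),round(d['confidence'],2),at_z(c,d['at'],z).round(3))
E
```

```text
pics
0.1 [ 9.81055393e-01  1.93723716e-01 -2.92821264e-04 -1.16277567e-03] [ 1.08316199  0.38375755  0.0438449   1.59942163 -0.01790524  1.16120418
 -0.04989136]
scene [ 1.494 -0.181  1.091]
scene drawer_handle [332.8 206.6] 0.79 [0.461 0.158 0.124]
scene drawer_handle [245.2 342.8] 0.29 [ 0.863 -0.169  0.124]
scene drawer_front_edge [350.3 200.4] 0.73 [0.477 0.206 0.152]
scene drawer_front_edge [244.5 343.4] 0.47 [ 0.882 -0.171  0.152]
scene cabinet [350.8 235.6] 0.79 [0.475 0.218 0.   ]
scene pin [217.3 340.1] 0.45 [ 0.802 -0.233  0.068]
scene pin_front [243.2 343.7] 0.64 [ 0.828 -0.173  0.068]
scene board [146.7 257.9] 0.6 [ 0.415 -0.409  0.   ]
scene mill_a [331.7 324.4] 0.87 [0.782 0.066 0.   ]
scene mill_a [292.  329.6] 0.63 [ 0.772 -0.041  0.   ]
scene mill_b [331.7 324.4] 0.87 [0.782 0.066 0.   ]
scene mill_b [292.  329.6] 0.63 [ 0.772 -0.041  0.   ]
scene cutter [212.5 342.9] 0.74 [ 0.762 -0.249  0.   ]
top [0.433 0.083 1.527]
top drawer_handle [297.6 269.7] 0.73 [0.476 0.158 0.124]
top drawer_front_edge [280.7 265.6] 0.75 [0.486 0.199 0.152]
top drawer_front_edge [333.3 160.5] 0.58 [0.751 0.063 0.152]
top cabinet [280.8 266.4] 0.77 [0.489 0.212 0.   ]
top pin [366.7 160.3] 0.44 [ 0.77  -0.028  0.068]
top pin_front [333.8 160.3] 0.6 [0.771 0.061 0.068]
top board [507.6 283.7] 0.6 [ 0.434 -0.415  0.   ]
top canister [411.4 154.2] 0.95 [ 0.801 -0.159  0.   ]
top mill_a [332.9 161.3] 0.87 [0.784 0.063 0.   ]
top mill_a [365.2 160. ] 0.66 [ 0.787 -0.029  0.   ]
top mill_b [332.9 161.3] 0.87 [0.784 0.063 0.   ]
top mill_b [365.2 160. ] 0.66 [ 0.787 -0.029  0.   ]
top cutter [442.2 170.2] 0.82 [ 0.754 -0.245  0.   ]
```

View pics/t0.png

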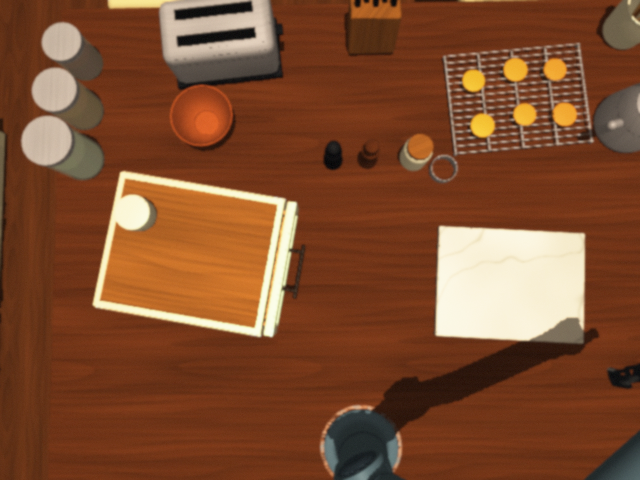

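View pics/s0.png

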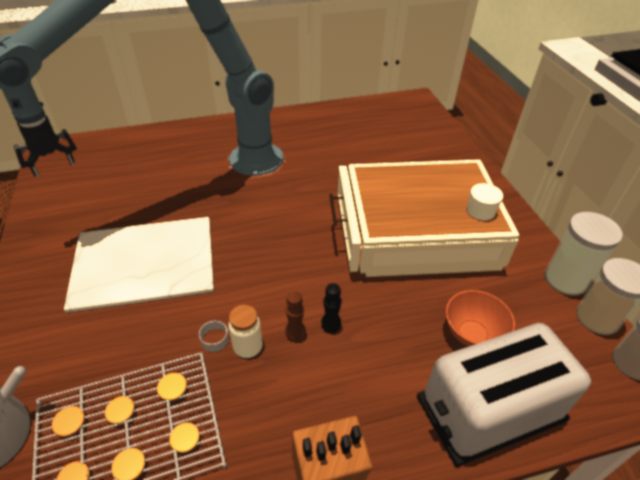

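The top picture shows the cabinet's front rim running from about (285,200) to (260,332), the handle at (298,270) and the slab's corners at about (439,226) and (583,343). The scene picture agrees. The network confuses the mills with "pin" while the pin is hidden. Next I'll refine the cabinet yaw and the slab centre from corners.

```bash
python3 - <<'E'
from h import *
im=cv2.imread('pics/t0.png'); g=cv2.cvtColor(im,cv2.COLOR_BGR2GRAY)
def big(roi,thr):
    m=np.zeros_like(g);x0,y0,x1,y1=roi;m[y0:y1,x0:x1]=(im[y0:y1,x0:x1,0]>thr)*255
    m=cv2.morphologyEx(m,cv2.MORPH_OPEN,np.ones((2,2)))
    c=max(cv2.findContours(m,cv2.RETR_EXTERNAL,cv2.CHAIN_APPROX_NONE)[0],key=cv2.contourArea)
    return cv2.minAreaRect(c)
for n,roi,z in(('board',(420,210,600,360),.018),('cab+drawer',(80,160,320,345),.154)):
  for t in(90,120,150):
    r=big(roi,t);P=np.array([at_z('top',p,z) for p in cv2.boxPoints(r)]);c=P.mean(0)
    e=P-np.roll(P,1,0);print(n,t,'centre',c.round(3),'sides',np.linalg.norm(e,axis=1).round(3)[:2],'ang',np.degrees(np.arctan2(e[:,1],e[:,0])).round(1)[:2])
# Hough of handle & rim
for p in ([285,200],[262,333],[124,174],[95,305],[297,203],[272,335]):
    q=cv2.cornerSubPix(g,np.array([[p]],np.float32),(4,4),(-1,-1),(3,30,.01))[0,0];print(p,q,at_z('top',q,.156).round(3))
# scene: handle ends by eye + tool
for a in (0.12,.15,.18):
    X=np.array([np.sin(a),np.cos(a),0]);Y=np.array([-np.cos(a),np.sin(a),0])
    for h in ([.476,.158,.124],[.468,.158,.124]):
        h=np.array(h);print(a,[proj(c,h+s*Y*.065).round(0) for c in('top','scene') for s in(1,-1)])
o=cv2.resize(im[190:345,240:320],None,fx=4,fy=4,interpolation=2)[:600]
s=cv2.imread('pics/s0.png')[155:290,310:405];s=cv2.resize(s,None,fx=4.4,fy=4.4,interpolation=2)[:600]
w=np.zeros((600,o.shape[1]+s.shape[1],3),np.uint8);w[:o.shape[0],:o.shape[1]]=o;w[:s.shape[0],o.shape[1]:]=s
cv2.imwrite('pics/c1.png',w);print(w.shape)
E
```

```text
board 90 centre [ 0.431 -0.419  0.018] sides [0.402 0.305] ang [87.2 -4. ]
board 120 centre [ 0.431 -0.419  0.018] sides [0.399 0.302] ang [86.9 -4.3]
board 150 centre [ 0.431 -0.419  0.018] sides [0.399 0.298] ang [86.5 -4.6]
cab+drawer 90 centre [0.518 0.41  0.154] sides [0.467 0.357] ang [79.3 -9. ]
cab+drawer 120 centre [0.522 0.428 0.154] sides [0.427 0.354] ang [79.3 -9. ]
cab+drawer 150 centre [0.522 0.428 0.154] sides [0.425 0.353] ang [79.3 -9. ]
[285, 200] [286.15628 200.54298] [0.65  0.184 0.156]
[262, 333] [261.68283 334.94577] [0.315 0.247 0.156]
[124, 174] [124. 174.] [0.724 0.596 0.156]
[95, 305] [ 92.031044 304.64224 ] [0.395 0.67  0.156]
[297, 203] [296.1498  201.63138] [0.646 0.159 0.156]
[272, 335] [271.71985 336.82346] [0.31  0.222 0.156]
0.12 [array([295., 295.]), array([301., 244.]), array([331., 196.]), array([338., 225.])]
0.12 [array([295., 298.]), array([301., 248.]), array([330., 194.]), array([337., 223.])]
0.15 [array([294., 295.]), array([301., 245.]), array([331., 196.]), array([337., 225.])]
0.15 [array([294., 298.]), array([301., 248.]), array([331., 194.]), array([336., 223.])]
0.18 [array([293., 295.]), array([302., 245.]), array([332., 196.]), array([337., 225.])]
0.18 [array([293., 298.]), array([302., 248.]), array([331., 194.]), array([336., 223.])]
(600, 738, 3)
```

View pics/c1.png

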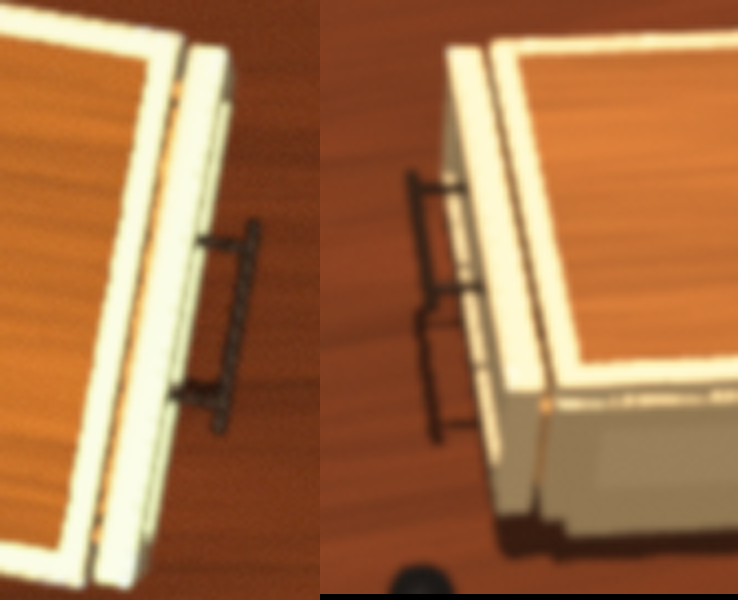

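The handle ends in the top crop map to (303.5,245) and (295,298), and the scene crop agrees. That gives a yaw of about 0.172 and the handle at about (0.473, 0.157). I'll move above it and check with the wrist camera.

```bash
cat >> h.py <<'E'
def setcab(a):
    return np.array([np.sin(a),np.cos(a),0]),np.array([-np.cos(a),np.sin(a),0])
def pick(p,z,y):
    "of the two half-turn grasps the one with the last joint more central"
    best=None
    for s in(1,-1):
        q=quat(z,np.array(y)*s);j=inverse_kinematics(p,q)
        if j is not None and (best is None or abs(j[6])<abs(best[1][6])): best=(q,j)
    return best
E
python3 - <<'E'
from h import *
X,Y=setcab(.172);p=np.array([.473,.157,.27])
move_gripper(.04)
q,j=pick(p,[0,0,-1],X);print(np.round(j,2))
move_ptp(p,q);print(read_eef_pos(),read_time_s())
P=camera_params('wrist');im=save('wrist','w1')
for n in('drawer_handle','drawer_front_edge'):
  for d in tip_of('wrist',n)[:2]: print(n,np.round(d['at']),d['confidence'],at_z('wrist',d['at'],.124 if 'han' in n else .152,P).round(4))
for s in(-.065,0,.065):print(proj('wrist',[.473,.157,.124]+s*Y,P))
np.save('P.npy',P,allow_pickle=True)
E
```

```text
[ 0.54  0.19 -1.02  1.89  0.17  1.15  0.85]
[0.47357568 0.1557411  0.26987111] 4.4
drawer_handle [327. 231.] 0.97 [0.4709 0.1553 0.124 ]
drawer_front_edge [400. 244.] 0.67 [0.4828 0.2061 0.152 ]
[329.97453693 307.93777504]
[329.7785291  233.11120624]
[329.55469537 147.66202172]
```

View pics/w1.png

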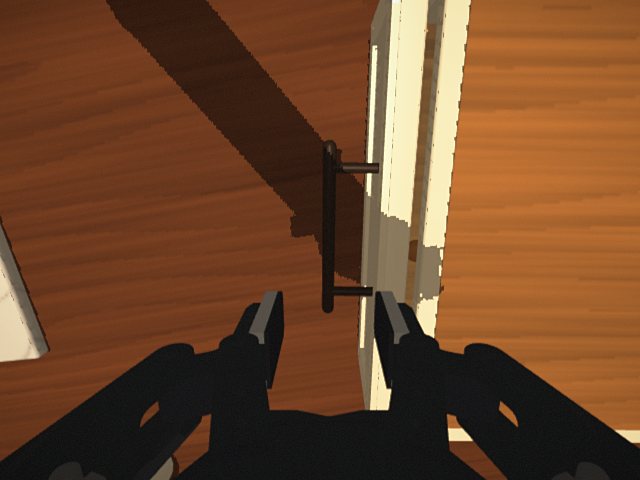

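The wrist picture shows the handle bar from (330,146) to (327,309), centred between the fingers. It matches the prediction within 3 px. I'll grip and pull.

```bash
python3 - <<'E'
from h import *
P=np.load('P.npy',allow_pickle=True).item()
e=[at_z('wrist',p,.124,P) for p in([330,144],[327,311])];d=e[0]-e[1];print(e,np.linalg.norm(d))
a=np.arctan2(d[1],-d[0]);a=a if abs(a)<1 else np.arctan2(-d[1],d[0]);print('yaw',a)
a=(a+.172)/2 if abs(a-.172)<.04 else .172
X,Y=setcab(a);h=(e[0]+e[1])/2;print('handle',h)
q,_=pick(h,[0,0,-1],X)
movel([h[0],h[1],.20],q,.2);movel([h[0],h[1],.122],q,.08)
move_gripper(0,60);print('gap',read_finger_gap(),read_ft_force().round(1))
s=read_eef_pos();print(s)
movel(s-X*.20,None,.15);print(read_ft_force().round(1),read_eef_pos())
for k in range(1,30):
    movel(s-X*(.20+.004*k),None,.05);f=read_ft_force();
    if f@X>12: break
t=read_eef_pos();print(k,f.round(1),t,(s-t)@X,np.arctan2(*(s-t)[:2]),read_finger_gap(),read_time_s())
# relax to zero force
movel(t+X*.002,None,.02);print(read_ft_force().round(1))
np.save('pull.npy',[s,t])
E
```

```text
[array([0.40646203, 0.16889767, 0.124     ]), array([0.53940354, 0.14291285, 0.124     ])] 0.13545720585045817
yaw 0.19302684643313311
handle [0.47293278 0.15590526 0.124     ]
gap 0.008018824838607112 [-0.7  3.3  9.4]
[0.47410632 0.1577995  0.1230479 ]
[-4.   0.1 10.2] [ 0.43688297 -0.03954749  0.1230166 ]
13 [-1.5 14.8  7.7] [ 0.42877262 -0.08250551  0.12301582] 0.24454183869554316 0.1864592795154787 0.008071458204849566 11.2833
[-1.6 -0.7  7.7]
```

```bash
python3 - <<'E'
from h import *
X,Y=setcab(.183);s,t=np.load('pull.npy')
move_gripper(.04);p=read_eef_pos();movel([p[0],p[1],.25],None,.25)
c=t+.308*X;c[2]=0;print('cab',c)
for dx in(-.16,):
  v=c+dx*X+[0,0,.36];q,j=pick(v,[0,0,-1],Y);move_ptp(v,q)
P=camera_params('wrist');save('wrist','w2');save('top','t2')
M=np.c_[X,Y,[0,0,1]]
for cam in('wrist','top'):
 for n,z in(('pin_front',.068),('pin',.068),('pin_back',.068),('spoon',.05),('brush',.05),('drawer_handle',.124),('drawer_front_edge',.152)):
  for d in tip_of(cam,n)[:2]:
   w=at_z(cam,d['at'],z,P if cam=='wrist' else None);print(cam,n,np.round(d['at']),round(d['confidence'],2),w.round(3),'cab',((w-c)@M).round(3))
print(read_ft_force().round(1),read_time_s())
np.save('P2.npy',P,allow_pickle=True)
E
```

```text
cab [0.48482255 0.22035156 0.        ]
wrist pin_front [351. 256.] 0.98 [ 0.47  -0.006  0.068] cab [-0.225 -0.027  0.068]
wrist pin_front [355.  96.] 0.52 [0.506 0.174 0.068] cab [-0.042 -0.029  0.068]
wrist pin [327. 301.] 0.67 [ 0.43  -0.061  0.068] cab [-0.287  0.003  0.068]
wrist pin [351.  96.] 0.62 [0.501 0.174 0.068] cab [-0.042 -0.025  0.068]
wrist pin_back [225.  95.] 0.61 [0.367 0.201 0.068] cab [-0.041  0.113  0.068]
wrist spoon [264.  97.] 0.6 [0.406 0.193 0.05 ] cab [-0.041  0.073  0.05 ]
wrist brush [226.  94.] 0.62 [0.363 0.204 0.05 ] cab [-0.038  0.117  0.05 ]
wrist brush [575. 218.] 0.25 [ 0.755 -0.015  0.05 ] cab [-0.182 -0.308  0.05 ]
wrist drawer_handle [329. 327.] 0.6 [ 0.432 -0.066  0.124] cab [-0.292  0.     0.124]
wrist drawer_handle [328.  63.] 0.6 [0.481 0.2   0.124] cab [-0.021  0.001  0.124]
wrist drawer_front_edge [326. 302.] 0.65 [ 0.438 -0.023  0.152] cab [-0.247  0.002  0.152]
top pin_front [385. 288.] 0.41 [ 0.426 -0.07   0.068] cab [-0.296  0.005  0.068]
top pin_front [505. 285.] 0.31 [ 0.429 -0.385  0.068] cab [-0.605 -0.055  0.068]
top pin [291. 257.] 0.6 [0.511 0.178 0.068] cab [-0.037 -0.033  0.068]
top pin_back [440. 170.] 0.43 [ 0.74  -0.223  0.068] cab [-0.39  -0.332  0.068]
top spoon [287. 296.] 0.61 [0.408 0.191 0.05 ] cab [-0.042  0.07   0.05 ]
top brush [284. 314.] 0.6 [0.361 0.199 0.05 ] cab [-0.044  0.118  0.05 ]
top drawer_handle [386. 287.] 0.57 [ 0.43  -0.066  0.124] cab [-0.292  0.002  0.124]
top drawer_front_edge [370. 279.] 0.72 [ 0.45  -0.022  0.152] cab [-0.245 -0.01   0.152]
[ 0.  -0.7  0.4] 15.375
```

View pics/w2.png

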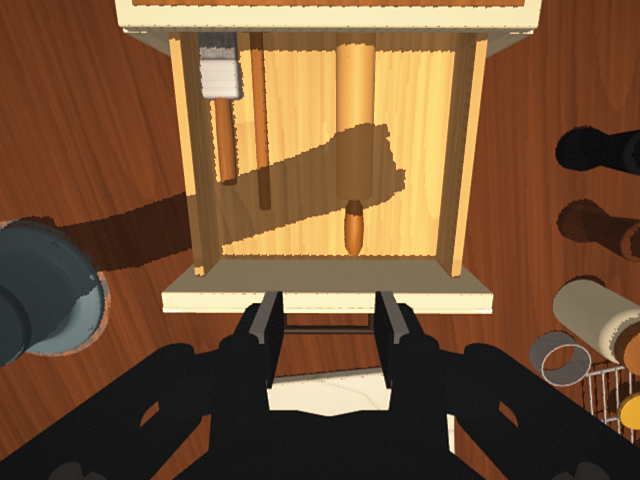

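The wrist picture shows the pin handle tip at (353,256), the barrel between columns 336 and 376, the spoon at column 262 and the brush at column 225. The front board's top edge lies on rows 292–313 and the carcass edge on about row 27. The networks put the handle 15 mm further in than where I left it, so I'll check the opening geometrically.

```bash
python3 - <<'E'
from h import *
P=np.load('P2.npy',allow_pickle=True).item();X,Y=setcab(.183);c=np.array([.48482,.22035,0]);M=np.c_[X,Y,[0,0,1]]
L=lambda p,z:((at_z('wrist',p,z,P)-c)@M).round(4)
print('front inner/outer top',L([326,292],.152),L([326,313],.152),'L/R ends',L([163,313],.152),L([492,313],.152))
print('carcass top edge',L([118,26],.156),L([540,26],.156),L([326,26],.156))
print('handle',L([328,329],.124))
print('barrel L/R near front',L([336,196],.068),L([374,196],.068),'far',L([337,45],.068),L([375,45],.068),'tip',L([353,256],.068))
print('spoon',L([262,100],.053),'walls',L([189,100],.109),L([466,100],.109),L([474,100],.109))
t=cv2.imread('pics/t2.png')[190:345,240:420];cv2.imwrite('pics/c2.png',cv2.resize(t,None,fx=4,fy=3.8,interpolation=2))
E
```

```text
front inner/outer top [-0.2364  0.0027  0.152 ] [-0.26    0.0028  0.152 ] L/R ends [-0.2599  0.1716  0.152 ] [-0.2601 -0.169   0.152 ]
carcass top edge [0.0012 0.1717 0.156 ] [ 0.0008 -0.1726  0.156 ] [0.001  0.0019 0.156 ]
handle [-0.2947  0.0008  0.124 ]
barrel L/R near front [-0.1513 -0.0087  0.068 ] [-0.1514 -0.0534  0.068 ] far [ 0.0076 -0.009   0.068 ] [ 0.0075 -0.0488  0.068 ] tip [-0.2257 -0.0301  0.068 ]
spoon [-0.0446  0.0754  0.053 ] walls [-0.0502  0.1374  0.109 ] [-0.0505 -0.1354  0.109 ] [-0.0505 -0.1433  0.109 ]
```

View pics/c2.png

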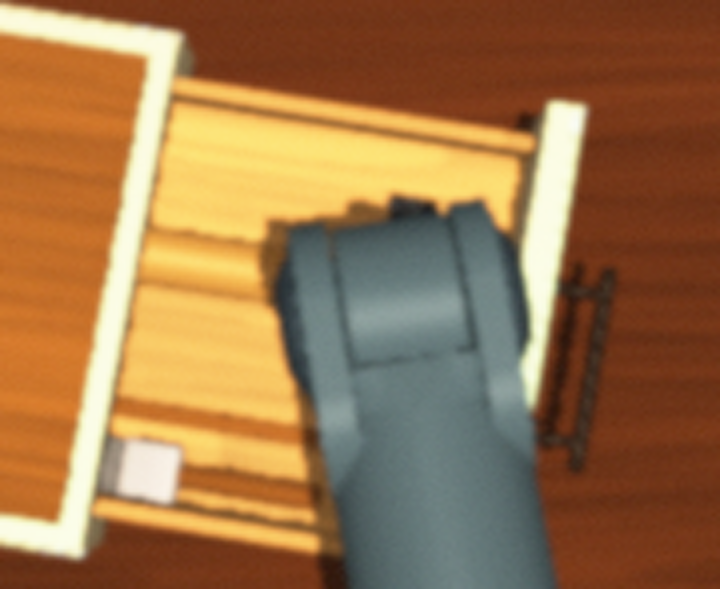

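The carcass edge falls at cab x = 0.001, so my frame is good. The drawer slid back about 12 mm when the fingers opened. I'll push it to the stop again from inside the front board with closed fingers, above the utensils.

```bash
cat >> h.py <<'E'
X,Y=setcab(.183);Z=np.array([0,0,1.]);C=np.array([.48482,.22035,0]);M=np.c_[X,Y,Z]
W=lambda x,y,z:C+M@np.array([x,y,z],float)
E
python3 - <<'E'
from h import *
move_gripper(0,60);q=quat([0,0,-1],read_tcp_rot() is not None and R.from_quat(read_tcp_rot()).as_matrix()[:,1])
movel(W(-.20,.02,.22),q,.25);movel(W(-.20,.02,.135),q,.15)
f0=read_ft_force()
movel(W(-.222,.02,.135),q,.08)
for k in range(1,20):
    movel(W(-.222-.003*k,.02,.135),q,.06);f=read_ft_force()-f0
    if f@X>12: break
print(k,f.round(1),((read_eef_pos()-C)@M).round(4))
p=(read_eef_pos()-C)@M
movel(W(p[0]+.02,.02,.135),q,.1);movel(W(-.20,.02,.22),q,.25)
movel(W(-.16,0,.36),q,.25);move_gripper(.06)
P=camera_params('wrist');save('wrist','w3')
for n,z in(('pin_front',.068),('drawer_handle',.124),('drawer_front_edge',.152)):
  for d in tip_of('wrist',n)[:2]:
   print(n,np.round(d['at']),round(d['confidence'],2),((at_z('wrist',d['at'],z,P)-C)@M).round(3))
print(read_time_s());np.save('P3.npy',P,allow_pickle=True)
E
```

```text
7 [ 3.6 12.3 -5.3] [-0.2388  0.02    0.1351]
pin_front [350. 266.] 0.61 [-0.239 -0.028  0.068]
drawer_handle [324. 341.] 0.86 [-0.31   0.005  0.124]
drawer_front_edge [326. 311.] 0.64 [-0.258  0.002  0.152]
21.9083
```

View pics/w3.png

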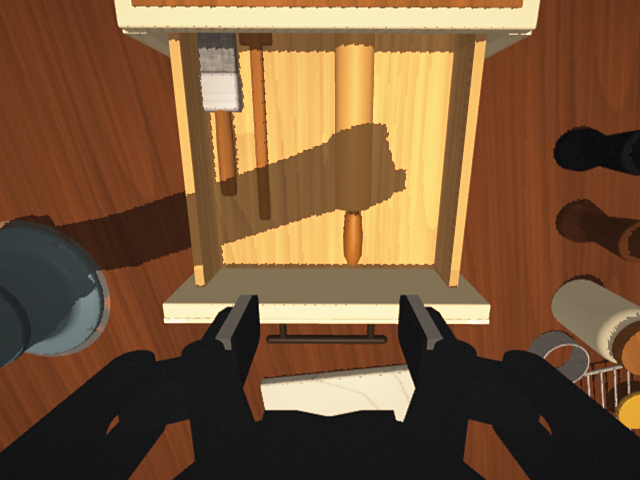

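The drawer is at its stop: handle at x −0.310, front edge at −0.258. The pin tip at (352,266) and the barrel (columns 335–374) put the pin middle at about (−0.058, −0.029) in cabinet axes, parallel to the drawer. The spoon and brush lie in place. I'll check IK for the grasp and draw-out path, then grasp.

```bash
cat >> h.py <<'E'
AL=np.radians(25);OFF=.003;PY=-.0293
def tool(th,al=AL): b=al-th; return M@np.array([np.sin(b),0,-np.cos(b)])
def pinpose(x,z,thdeg,sgn,y=PY):
    t=tool(np.radians(thdeg)); return W(x,y,z)-OFF*t, quat(t,sgn*Y)
X0=-.058
TILT=[(X0,.072,0)]+[(X0-.0015*i,.063+.18*np.sin(np.radians(a))+.004*(1-i/5),a) for i,a in zip(range(1,6),(4,8,12,16,19.5))]
d=np.radians(19.5);x1,z1=TILT[-1][:2]
OUT=[(x1-s*np.cos(d),z1+s*np.sin(d)+.002,19.5) for s in(.06,.12,.18)]
E
python3 - <<'E'
from h import *
P=np.load('P3.npy',allow_pickle=True).item()
L=lambda p,z:((at_z('wrist',p,z,P)-C)@M).round(4)
print(L([351.5,266],.068),L([335,190],.068),L([374,190],.068),L([336,50],.068),L([374,50],.068))
for sgn in(1,-1):
  for w in [(X0,.16,0),(X0,.068,0)]+TILT+OUT:
    p,q=pinpose(*w,sgn);j=inverse_kinematics(p,q);print(sgn,np.round(w,3),p.round(3),None if j is None else np.round(j,2))
print(np.round(read_qpos(),2))
E
```

```text
[-0.2387 -0.0294  0.068 ] [-0.1439 -0.0084  0.068 ] [-0.144  -0.0542  0.068 ] [ 0.0035 -0.0088  0.068 ] [ 0.0035 -0.049   0.068 ]
1 [-0.058  0.16   0.   ] [0.503 0.157 0.163] [-1.14  0.43  1.16  2.13 -1.02  1.03 -2.7 ]
1 [-0.058  0.068  0.   ] [0.503 0.157 0.071] [-0.93  0.57  0.93  2.17 -1.23  0.93 -2.5 ]
1 [-0.058  0.072  0.   ] [0.503 0.157 0.075] [-0.93  0.56  0.93  2.17 -1.21  0.93 -2.51]
1 [-0.06   0.079  4.   ] [0.503 0.155 0.082] [-0.97  0.52  0.93  2.15 -1.09  0.88 -2.63]
1 [-0.061  0.09   8.   ] [0.502 0.154 0.093] [-1.16  0.64  1.15  2.14 -1.12  1.   -2.65]
1 [-0.062  0.102 12.   ] [0.502 0.153 0.105] [-1.2   0.6   1.16  2.12 -0.99  0.96 -2.78]
1 [-0.064  0.113 16.   ] [0.502 0.152 0.116] [ 0.72  0.65 -1.24  2.01  0.64  0.89  2.14]
1 [-0.066  0.123 19.5  ] [0.502 0.15  0.126] [ 0.69  0.64 -1.24  1.99  0.65  0.96  2.1 ]
1 [-0.122  0.145 19.5  ] [0.491 0.095 0.148] [-1.31  0.64  1.39  2.11 -0.85  1.07 -2.81]
1 [-0.179  0.165 19.5  ] [0.481 0.039 0.168] [-1.26  0.51  1.4   2.12 -0.71  1.04 -2.8 ]
1 [-0.235  0.185 19.5  ] [ 0.471 -0.017  0.188] [-1.2   0.39  1.42  2.12 -0.57  
[... 348 characters left out ...]
2.08  0.23  0.58 -0.57]
-1 [-0.061  0.09   8.   ] [0.502 0.154 0.093] [ 0.65  0.54 -1.01  2.06  0.31  0.65 -0.68]
-1 [-0.062  0.102 12.   ] [0.502 0.153 0.105] [ 0.63  0.53 -1.04  2.04  0.38  0.73 -0.77]
-1 [-0.064  0.113 16.   ] [0.502 0.152 0.116] [ 0.61  0.53 -1.07  2.02  0.45  0.81 -0.86]
-1 [-0.066  0.123 19.5  ] [0.502 0.15  0.126] [ 0.6   0.53 -1.1   1.99  0.51  0.89 -0.93]
-1 [-0.122  0.145 19.5  ] [0.491 0.095 0.148] [ 0.75  0.44 -1.12  2.03  0.4   0.9  -0.75]
-1 [-0.179  0.165 19.5  ] [0.481 0.039 0.168] [ 0.89  0.35 -1.12  2.04  0.29  0.92 -0.55]
-1 [-0.235  0.185 19.5  ] [ 0.471 -0.017  0.188] [ 1.    0.27 -1.09  2.04  0.18  0.95 -0.35]
[ 1.02 -0.06 -1.17  1.85 -0.05  1.32 -0.33]
```

```bash
python3 - <<'E'
from h import *
S=-1
p,q=pinpose(X0,.20,0,S);move_ptp(p,q)
p,q=pinpose(X0,.068,0,S);movel(p,q,.1)
print(read_ft_force().round(1),((read_eef_pos()-C)@M).round(4))
move_gripper(0,100);print('gap',read_finger_gap(),read_ft_force().round(1))
for w in TILT:
    p,q=pinpose(*w,S);movel(p,q,.06);print(np.round(w,3),read_ft_force().round(1),read_ft_torque().round(2),round(read_finger_gap(),4))
print(read_time_s())
im=save('scene','s4');save('wrist','w4')
cv2.imwrite('pics/c4.png',cv2.resize(im[100:320,180:500,::-1],None,fx=2.5,fy=2.5,interpolation=2))
for n in('pin_front','pin'):
  for d in tip_of('scene',n)[:2]: print(n,np.round(d['at']),d['confidence'])
c=np.array([*TILT[-1][:1],PY,TILT[-1][1]]);u=np.array([np.cos(d0:=np.radians(19.5)),0,-np.sin(d0)])
print('expected pin_front',proj('scene',C+M@(c-.18*u)))
E
```

```text
[ 0.1 -0.5  0.6] [-0.059  -0.0299  0.0714]
gap 0.04019585216747295 [-2.  -0.6  5.9]
[-0.058  0.072  0.   ] [ 0.2  0.  -2.7] [-0.66  0.1  -0.01] 0.0402
[-0.06   0.079  4.   ] [ 0.1  0.3 -2. ] [-0.57  0.15 -0.05] 0.0401
[-0.061  0.09   8.   ] [-0.2 -0.7 -2.8] [-0.45  0.15  0.02] 0.0399
[-0.062  0.102 12.   ] [-0.2 -0.7 -2. ] [-0.4   0.1   0.06] 0.0401
[-0.064  0.113 16.   ] [ 0.3  0.6 -3.3] [-0.25  0.04  0.04] 0.0402
[-0.066  0.123 19.5  ] [-0.6 -0.3 -2.3] [-0.16  0.06  0.01] 0.0399
26.3333
pin_front [275. 204.] 0.62
pin_front [266. 204.] 0.61
pin [335. 217.] 0.69
expected pin_front [275.10737941 203.17038751]
```

View pics/c4.png

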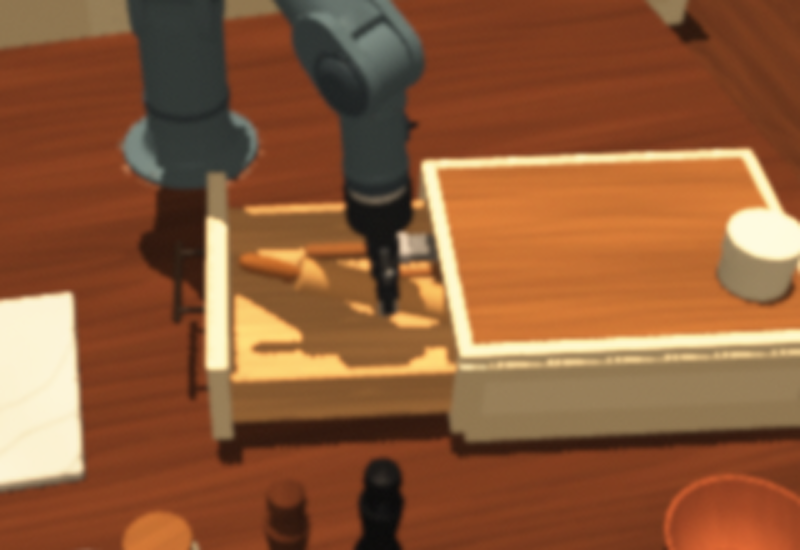

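The pin's front tip projects at (275,204), exactly as predicted. It is raised above the front board, and the brush and spoon are still lying in the drawer. Now the draw-out.

```bash
python3 - <<'E'
from h import *
S=-1
f0=read_ft_force()
for w in OUT:
    p,q=pinpose(*w,S);movel(p,q,.10);f=read_ft_force();print(np.round(w,3),f.round(1),read_ft_torque().round(2),round(read_finger_gap(),4))
    if np.linalg.norm(f-f0)>10: raise SystemExit('contact')
x,z,a=OUT[-1]
p,q=pinpose(x,.30,a,S);movel(p,q,.15)
p,q=pinpose(x-.03,.30,0,S);movel(p,q,.08)
print(read_ft_force().round(1),read_ft_torque().round(2),read_time_s())
B=np.array([.431,-.419,0]);Xb,Yb=setcab(.054)
t=np.sin(AL)*Xb-np.cos(AL)*Z;q=quat(t,S*Yb)
for h in(.30,.10):
    j=inverse_kinematics(B+[0,0,h]-OFF*t,q);print(h,None if j is None else np.round(j,2))
print(np.round(read_qpos(),2))
save('top','t5')
E
```

```text
[-0.122  0.145 19.5  ] [ 0.2 -0.2 -3.1] [-0.09  0.08  0.04] 0.0404
[-0.179  0.165 19.5  ] [ 0.5  0.3 -2.8] [-0.13 -0.   -0.01] 0.04
[-0.235  0.185 19.5  ] [ 0.6 -0.1 -1.9] [-0.16  0.05 -0.01] 0.0398
[-0.2  0.7 -3.1] [-0.59  0.13 -0.01] 30.2417
0.3 [ 1.17  0.49 -0.44  1.43 -0.13  1.54  0.71]
0.1 [ 1.14  0.68 -0.4   1.58 -0.07  1.22  0.77]
[ 0.99  0.07 -0.72  1.95 -0.42  1.21  0.25]
```

```bash
python3 - <<'E'
from h import *
S=-1
B=np.array([.431,-.419,0]);Xb,Yb=setcab(.054)
t=np.sin(AL)*Xb-np.cos(AL)*Z;q=quat(t,S*Yb)
movel(B+[0,0,.30]-OFF*t,q,.15);movel(B+[0,0,.11]-OFF*t,q,.1);pause(.3)
print(read_eef_pos(),read_finger_gap(),read_ft_force().round(1),read_time_s())
a=save('top','t6');b=save('scene','s6')
cv2.imwrite('pics/c6.png',np.hstack([a[130:430,240:640],b[130:430,0:400]])[:,:,::-1])
c=B+[0,0,.11]
for n,P in(('pin_front',c-.18*Xb),('pin_back',c+.18*Xb),('pin',c)):
  for cam in('top','scene'):
    for d in tip_of(cam,n)[:2]: print(cam,n,np.round(d['at'],1),round(d['confidence'],2),at_z(cam,d['at'],.11).round(3),'expect',proj(cam,P).round(1))
for d in tip_of('top','drawer_handle')[:1]+tip_of('scene','drawer_handle')[:1]: print(d)
print([tip_of('top',n)[:2] for n in('canister','cutter','mill_a')])
E
```

```text
[ 0.43100046 -0.42035032  0.1128992 ] 0.0403026726193731 [ 0.1 -0.2 -2.3] 35.2917
scene pin_front [ 68.4 246.3] 0.81 [ 0.426 -0.595  0.11 ] expect [ 67.2 245.3]
top pin_back [449.9 282.6] 0.65 [ 0.438 -0.231  0.11 ] expect [452.9 281.6]
scene pin_back [200.9 225.5] 0.59 [ 0.432 -0.231  0.11 ] expect [198.3 228. ]
scene pin_back [352.7 236.2] 0.29 [0.581 0.183 0.11 ] expect [198.3 228. ]
top pin [522.8 283.5] 0.72 [ 0.434 -0.417  0.11 ] expect [523.4 284.5]
scene pin [134.3 235.6] 0.94 [ 0.427 -0.418  0.11 ] expect [134.  236.5]
scene pin [ 70.8 246.4] 0.63 [ 0.428 -0.589  0.11 ] expect [134.  236.5]
{'at': [389.2, 289.8], 'confidence': 0.76}
{'at': [254.1, 212.5], 'confidence': 0.89}
[[{'at': [410.2, 155.1], 'confidence': 0.7}], [{'at': [444.3, 170.4], 'confidence': 0.74}], [{'at': [366.7, 158.2], 'confidence': 0.86}, {'at': [333.3, 162.1], 'confidence': 0.75}]]
```

View pics/c6.png

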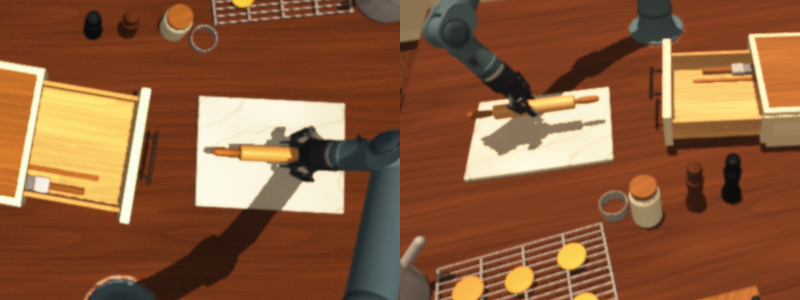

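The picture shows the pin held level over the slab, with the drawer open and the brush and spoon in it. The mills, canister and cutter are where they were. Handing in.

```bash
python3 - <<'E'
from h import *
print(((at_z('top',[389.2,289.8],.124)-C)@M).round(3),read_joint_vel().round(3),read_time_s());sign_off()
E
```

```text
[-0.301  0.008  0.124] [-0.001  0.    -0.001 -0.     0.001 -0.002  0.001] 35.9417
the job is handed in; nothing more can be done
```

The rolling pin is out of the drawer and held level above the middle of the marble slab. I handed the job in at 35.9 s.

- **Drawer:** I pulled it by the handle to its stop, but it slid back about 12 mm when I opened the fingers. I pushed it out to the stop again from inside the front board, and a wrist picture then showed it fully open. The last check put the handle at 301 mm where 308 mm is expected at the stop. I put that down to measuring error in the top camera.
- **Pin:** I gripped it at its middle, tipped its front end up 19.5° and drew it out over the drawer front. No contact forces showed. The brush and spoon stayed in the drawer.
- **Final pose:** The pin's axis is 110 mm above the worktop. The networks put its middle within about 4 mm of the slab's middle. The two end tips suggested it may sit about 3–6 mm too far towards the drawer, and one scene reading hinted at roughly 1° of tilt. The picture itself did not show a tilt, so I made no correction.
- **Other things:** The mills, canister and cutter were found within about 2 pixels of where they started.

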